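Seal the blue-lidded spares tub

TASK

The clear spares tub with the blue lid is ready to go back on the rack, but its lid is only hooked on at one short end. Press down the lid's other three edges one by one until each lies flat and the lid is sealed all round. Do not touch the grey-lidded tub: it still has to be filled.

Things in the scene. Friction and masses are not known exactly. Their poses are not given: they have to be found in the camera images.
- tub_left_pad (a point): White press pad (60 x 18 mm) on the blue lid's left long edge, seen from the hooked end (156 mm): centre of its top; x points out over the edge, z normal to the strip. The 42 mm wide strip hinges 29 mm inside this point, is free 15 mm outside, starts 9-16 degrees (7-12 mm) raised. Pressed down on the pad it yields at 5 N, stops hard when level (pad top 107 mm above bench), stays where left.
- tub_end_pad (a point): White press pad (60 x 18 mm) on the blue lid's short edge opposite the hooked end (150 mm): centre of its top; x points out over the edge, z normal to the strip. The 42 mm wide strip hinges 29 mm inside this point, is free 15 mm outside, starts 9-16 degrees (7-12 mm) raised. Pressed down on the pad it yields at 5 N, stops hard when level (pad top 107 mm above bench), stays where left.
- tub_right_pad (a point): White press pad (60 x 18 mm) on the blue lid's right long edge, seen from the hooked end (156 mm): centre of its top; x points out over the edge, z normal to the strip. The 42 mm wide strip hinges 29 mm inside this point, is free 15 mm outside, starts 9-16 degrees (7-12 mm) raised. Pressed down on the pad it yields at 5 N, stops hard when level (pad top 107 mm above bench), stays where left.
- spare: The other tub, to be left alone: clear box like the blue-lidded one (204 x 154 mm over the lid, 107 mm tall, up to 120 mm at the raised edges), but with a grey lid, its edges also raised. Both tubs stand fast, centres 0.3 m or more apart. Origin at the centre of its underside; x along its length away from the hooked end, z up.

How it is judged:
By the outcome, as a careful person would: the job done as asked, in the order asked, and still so for the second after the job is handed in, with the robot touching nothing.
It also fails if it takes over 35 s, if anything falls off the work surface, if the arm or the gripper's body presses on something with over 40 N, if the wrist force passes 120 N, or if a joint passes its speed limit or range.

ROBOT

A 6-joint arm with a two-finger parallel gripper is mounted at the origin on the work surface. World frame = base frame: x ahead of the robot, y to its left, z up, the work surface at z = 0. Lengths are in m, angles in rad, forces in N, time in s.
With the tool pointing down it reaches from about 0.225 to 0.875 m from the base axis. Payload 3.4 kg.
Tool frame: the origin (TCP) lies at the very end of the fingers, on their centre line; the grasp point (between the pads) lies manip.pinch_z behind it (manip.pinch_z is the distance from the TCP to the grasp point, in m); z points along the fingers, y is the direction in which the jaws open and shut (so a half turn about z gives the same grasp; the last joint's range is limited). The gripper opens to 85 mm and grips with 20 to 120 N. Pads are 22 mm wide; open, the fingers measure 114 mm over their backs; the gripper's body (76 mm by 85 mm) begins 54 mm behind the grasp point. The pads swing forward as they close: fully open they stand 13 mm farther back than shut.
Start: joints at [-1.388, 0.276, 1.505, -0, 1.361, -0.121], TCP at [0.172, -0.549, 0.231] pointing down, gripper open.
Joint ranges: [-2.89, 2.89], [-0.75, 2.08], [0.22, 2.7], [-1.18, 4.32], [0.11, 2.71], [-2.7, 2.7]. Speed limits (rad/s): [2.57, 2.57, 3.14, 3.14, 3.14, 3.14].

INTERFACE

Orientations are given as a unit quaternion [w, x, y, z].
In Python, from rig import manip, imaging, workorder gives the robot as it stands.
- The arm moves only by the tool apply_moves, never from a script. Its argument "moves" is one flat list of numbers, 7 for each row, row after row: the finger opening in m, from 0 to 0.0854, then the shift along the tool's x, y, z in m, then the turn, a rotation vector about the tool's x, y, z in rad. In form: [jaw, tx, ty, tz, rx, ry, rz, jaw, tx, ty, tz, rx, ry, rz, ...]. A call has exactly 8 rows; each row shifts and turns the pose as measured when the row begins, along the tool's axes as they then stand; what a row does not reach is not made up. A row lasts 1/12 s, in which the tool goes at most 41.7 mm and 7.16 degrees, less where a joint would pass 70% of its speed; a pose out of reach is approached as far as the arm can. A call with a gripper value outside its range is refused whole. The fingers move at their own pace and stop on an object; "newtons" is the grip in N (left out, the last holds). Time passes only in rows, so rows that do not move let the fingers close, or fill a call up. It gives the time, the measured TCP pose, the force and the opening at its end, in the units of the state.
- manip.get_state(): the state, without advancing time (a new reading comes with each control period).
- imaging.get_image(name): name is "scene" or "top" or "wrist"; returns a dict with "image" (480x640x3 uint8, red, green, blue), "range_z" (480x640 float32, m along the optical axis (not along the pixel's ray), 0 where there is no reading), "fx", "fy", "cx", "cy" (pixels), "R" (3x3) and "t" (3): a world point X has camera coordinates R X + t. Camera axes: x right, y down, z forward; pixel columns grow to the right and rows downward; lengths in m; the calibration is good to about 2 mm. A picture is of the moment at which its call begins.
- workorder.sign_off(): hands the job in, once; it reports no verdict.
The state is a dict: "clock": time; "qpos": joint angles; "qd": joint speeds; "effort": joint torques, N m; "position": TCP position; "ee_rot": TCP orientation; "contact_force": force on the tool from outside, world axes, zero at the start; "moment": the same for the moment, N m; "width": finger opening in m.
Only numpy, scipy, OpenCV 4.12 (cv2) and the standard library are available. Lean on these libraries where they do the work, as an engineer would, in place of code of your own. Each camera call takes 0.05 s, during which the arm holds its last target.

## Working session

There is one attempt and no reset: what is moved stays moved. The work goes in short steps, Python scripts to look and compute and a tool call to move; the robot and the scene stay as the last step left them, time stands still between calls to the robot, and variables do not carry over. Pictures are saved under pics/ and viewed, and the job is handed in when it is done.

Besides the shell and the picture viewer there is one more tool, called after "Emit:" as name(argument=value, ...) on one line, values as JSON. apply_moves: Moves the arm, as the interface text tells. Its arguments: {"type":"object","properties":{"moves":{"type":"array"},"newtons":{"type":"number"}},"required":["moves"]}

```bash
mkdir -p pics; ls
python3 - <<'E'
from rig import manip, imaging
import cv2,numpy as np
s=manip.get_state();print(s, manip.pinch_z)
for n in ["scene","top"]:
    d=imaging.get_image(n);cv2.imwrite(f"pics/{n}0.png",d["image"][:,:,::-1]);np.savez(f"{n}0.npz",**d)
    print(n,d["fx"],d["fy"],d["cx"],d["cy"],d["R"],d["t"])
E
```

```text
pics
{'clock': 0.0, 'qpos': array([-1.38798464e+00,  2.76591190e-01,  1.50616058e+00,  4.40097462e-05,
        1.36070106e+00, -1.21028479e-01]), 'qd': array([ 0.00066534,  0.00046908,  0.00082703,  0.00067761,  0.0025243 ,
       -0.00062817]), 'effort': array([ 4.65169542e-04, -4.16765249e+01, -2.45801729e+01,  7.33752336e-05,
        1.08628583e-02,  1.00577125e-06]), 'position': array([ 0.17192748, -0.54812727,  0.23043095]), 'ee_rot': array([-9.30308581e-04,  9.88482592e-01,  1.51331756e-01, -7.22086642e-06]), 'contact_force': array([ 0.01399554,  0.37214925, -0.78883975]), 'moment': array([-0.01723343, -0.01076242, -0.00955416]), 'width': 0.0856156505978321} 0.0187
scene 449.4319926813403 449.4319926813403 321.96698099905524 235.19695630873503 [[ 0.34213482  0.93932858  0.02460867]
 [ 0.49023274 -0.15609421 -0.85750012]
 [-0.8016331   0.30544462 -0.51389489]] [-0.17185781 -0.17603706  1.2666695 ]
top 625.0992530922767 625.0992530922767 311.1470192710707 244.669454090666 [[ 0.01592692 -0.99976264  0.01486567]
 [-0.99596845 -0.01717563 -0.08804459]
 [ 0.08827902 -0.01340346 -0.9960056 ]] [-0.0400387   0.55355342  1.27353713]
```

View pics/scene0.png

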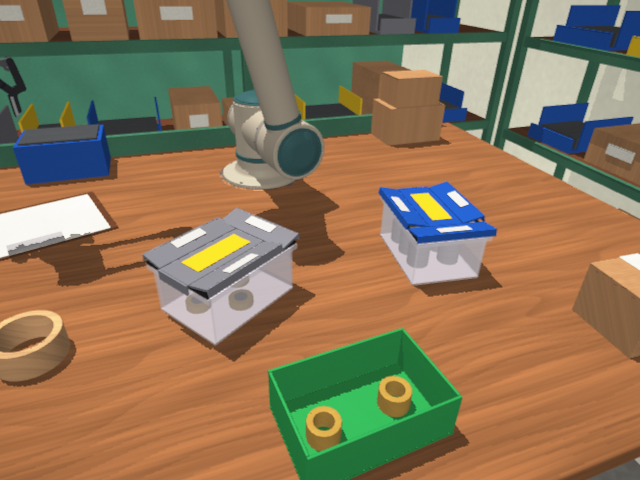

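View pics/top0.png

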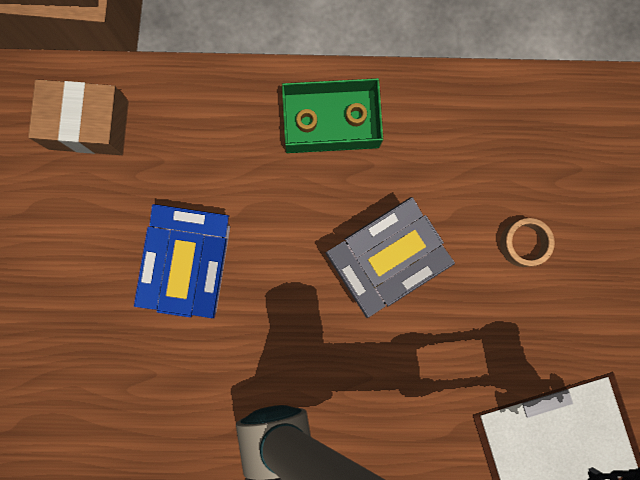

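```bash
cat > seg.py <<'E'
import cv2,numpy as np
def pads(d,box):
    im=d["image"];h=cv2.cvtColor(np.ascontiguousarray(im),cv2.COLOR_RGB2HSV)
    m=((h[...,1]<60)&(h[...,2]>170)).astype(np.uint8)
    b=np.zeros_like(m);x0,y0,x1,y1=box;b[y0:y1,x0:x1]=1;m&=b
    n,l,st,c=cv2.connectedComponentsWithStats(m)
    R=np.array(d["R"]);t=np.array(d["t"]);out=[]
    for i in range(1,n):
        if st[i,4]<60: continue
        v,u=np.where(l==i);z=d["range_z"][v,u]
        k=z>0;u,v,z=u[k],v[k],z[k]
        C=np.stack([(u-d["cx"])/d["fx"]*z,(v-d["cy"])/d["fy"]*z,z],1)
        P=(C-t)@R
        A=np.c_[P[:,:2],np.ones(len(P))];co=np.linalg.lstsq(A,P[:,2],rcond=None)[0]
        r=cv2.minAreaRect(P[:,:2].astype(np.float32)*1000)
        nrm=np.array([-co[0],-co[1],1]);nrm/=np.linalg.norm(nrm)
        print("px",c[i].round(1),"n",len(u),"P",P.mean(0).round(4),"tilt",np.degrees(np.arccos(nrm[2])).round(1),"nrm",nrm.round(3),"rect",np.round(r[0],1),np.round(r[1],1),round(r[2],1), "std",np.std(P[:,2]-A@co).round(4))
        # ray onto plane z=.112
        ray=R.T@np.array([(c[i][0]-d["cx"])/d["fx"],(c[i][1]-d["cy"])/d["fy"],1]);o=-R.T@t
        print("   ray@.113",(o+ray*(.113-o[2])/ray[2]).round(4))
E
python3 - <<'E'
from seg import *
for n,b in(("top",(125,190,240,325)),("scene",(370,175,500,245))):
    print(n);pads(dict(np.load(n+"0.npz")),b)
d=np.load("top0.npz");v,u=np.mgrid[:480,:640];z=d["range_z"]
C=np.stack([(u-d["cx"])/d["fx"]*z,(v-d["cy"])/d["fy"]*z,z],-1);P=(C-d["t"])@d["R"]
for q in((180,270),(172,270),(397,253),(300,180),(60,250)):print(q,P[q[1],q[0]].round(4))
E
```

```text
top
px [188.8 217. ] n 269 P [0.5963 0.2085 0.111 ] tilt 8.7 nrm [-0.148  0.036  0.988] rect [596.2 208.8] [60.1 17.1] 82.2 std 0.0024
   ray@.113 [0.596  0.2082 0.113 ]
px [148.2 267. ] n 295 P [0.4979 0.2827 0.1135] tilt 10.1 nrm [-0.025 -0.174  0.984] rect [497.8 282.5] [19.  59.3] 81.1 std 0.0024
   ray@.113 [0.4979 0.2828 0.113 ]
px [210.9 276.3] n 257 P [0.482  0.1622 0.1121] tilt 12.8 nrm [0.045 0.217 0.975] rect [481.9 162.1] [17.4 59.3] 83.8 std 0.0022
   ray@.113 [0.482  0.1621 0.113 ]
scene
px [457.1 198.5] n 163 P [0.5003 0.2835 0.1144] tilt 10.8 nrm [-0.023 -0.186  0.982] rect [498.3 284.6] [20.8 63. ] 82.0 std 0.0009
   ray@.113 [0.4982 0.2855 0.113 ]
px [399.8 203.9] n 119 P [0.4848 0.1638 0.1129] tilt 15.9 nrm [0.029 0.272 0.962] rect [479.8 165.5] [20.9 69.8] 80.5 std 0.0008
   ray@.113 [0.4853 0.1637 0.113 ]
px [387.3 234.8] n 192 P [0.4561 0.1607 0.0273] tilt 58.0 nrm [-0.005  0.848  0.53 ] rect [464.6 159.3] [ 3.4 97.4] 81.8 std 0.0118
   ray@.113 [0.5829 0.0864 0.113 ]
px [453.7 228.8] n 144 P [0.5986 0.2095 0.1121] tilt 12.1 nrm [-0.208  0.03   0.978] rect [596.5 211.5] [63.4 23.9] 82.6 std 0.0006
   ray@.113 [0.5999 0.2084 0.113 ]
px [471.7 241. ] n 194 P [0.6128 0.2428 0.0887] tilt 58.2 nrm [-0.84   0.128  0.527] rect [612.2 235.6] [87.5 14.8] 81.8 std 0.0025
   ray@.113 [0.6447 0.2136 0.113 ]
(180, 270) [0.4933 0.2226 0.108 ]
(172, 270) [0.4931 0.238  0.1082]
(397, 253) [ 0.5335 -0.1972  0.1064]
(300, 180) [ 0.695  -0.0052 -0.0022]
(60, 250) [ 0.5362  0.4977 -0.0029]
```

```bash
cat > plan.py <<'E'
import numpy as np,sys
from scipy.spatial.transform import Rotation as Ro
from rig import manip
def st():
    s=manip.get_state();q=s["ee_rot"];return s,np.array(s["position"]),Ro.from_quat([q[1],q[2],q[3],q[0]])
def plan(x,y,z,yaw,n=8,step=.040,rot=.12):
    s,p,R=st();T=np.array([x,y,z]);yw=np.radians(yaw)
    G=Ro.from_matrix(np.c_[[np.cos(yw),np.sin(yw),0],[np.sin(yw),-np.cos(yw),0],[0,0,-1]])
    print("clk",round(s["clock"],2),"p",p.round(4),"F",np.round(s["contact_force"],1),"toolx yaw",np.degrees(np.arctan2(*R.as_matrix()[1::-1,0])).round(1),"q",np.round(s["qpos"],2),"w",round(s["width"],4))
    print("total tool",R.inv().apply(T-p).round(4),(R.inv()*G).as_rotvec().round(3))
    for i in range(n):
        d=T-p;L=np.linalg.norm(d);d=d*min(1,step/max(L,1e-9))
        rv=(R.inv()*G).as_rotvec();a=np.linalg.norm(rv);rv=rv*min(1,rot/max(a,1e-9))
        print(np.r_[R.inv().apply(d).round(3),rv.round(3)].tolist())
        p=p+d;R=R*Ro.from_rotvec(rv)
if __name__=="__main__": plan(*map(float,sys.argv[1:5]),*([] if len(sys.argv)<6 else [8,float(sys.argv[5])]))
E
python3 plan.py 0.498 0.283 0.20 82.5
```

```text
clk 0.1 p [ 0.1719 -0.5482  0.2305] F [-0.  -0.2 -0.4] toolx yaw 17.4 q [-1.39  0.28  1.51 -0.    1.36 -0.12] w 0.0854
total tool [ 0.5598 -0.6955  0.0318] [-1.000e-03 -1.000e-03 -1.136e+00]
[0.025, -0.031, 0.001, -0.0, -0.0, -0.12]
[0.029, -0.028, 0.001, -0.0, -0.0, -0.12]
[0.032, -0.024, 0.001, -0.0, -0.0, -0.12]
[0.034, -0.02, 0.001, -0.0, -0.0, -0.12]
[0.037, -0.016, 0.001, -0.0, -0.0, -0.12]
[0.038, -0.012, 0.001, -0.0, -0.0, -0.12]
[0.039, -0.007, 0.001, -0.0, -0.0, -0.12]
[0.04, -0.002, 0.001, -0.0, -0.0, -0.12]
```

Emit:
apply_moves(moves=[0, 0.025, -0.031, 0, 0, 0, -0.12, 0, 0.029, -0.028, 0, 0, 0, -0.12, 0, 0.032, -0.024, 0, 0, 0, -0.12, 0, 0.034, -0.02, 0, 0, 0, -0.12, 0, 0.037, -0.016, 0, 0, 0, -0.12, 0, 0.038, -0.012, 0, 0, 0, -0.12, 0, 0.039, -0.007, 0, 0, 0, -0.12, 0, 0.04, -0.002, 0, 0, 0, -0.12], newtons=40)

```text
clock: 0.77
position: [0.2842, -0.2454, 0.2247]
ee_rot: [-0.002, 0.798, 0.603, 0.0]
contact_force: [1.6, 0.0, -0.6]
width: -0.0001
```

```bash
python3 plan.py 0.498 0.283 0.20 82.5
```

```text
clk 0.77 p [ 0.2842 -0.2454  0.2247] F [ 1.6  0.  -0.6] toolx yaw 74.2 q [-0.9  -0.03  1.88  0.    1.29 -0.62] w -0.0001
total tool [0.5666 0.0616 0.0263] [-0.004 -0.003 -0.145]
[0.04, 0.004, 0.002, -0.003, -0.003, -0.12]
[0.039, 0.009, 0.002, -0.001, -0.001, -0.025]
[0.039, 0.01, 0.002, 0.0, 0.0, 0.0]
[0.039, 0.01, 0.002, 0.0, 0.0, 0.0]
[0.039, 0.01, 0.002, 0.0, 0.0, 0.0]
[0.039, 0.01, 0.002, 0.0, 0.0, 0.0]
[0.039, 0.01, 0.002, 0.0, 0.0, 0.0]
[0.039, 0.01, 0.002, 0.0, 0.0, 0.0]
```

Emit:
apply_moves(moves=[0, 0.04, 0.004, 0, 0, 0, -0.12, 0, 0.039, 0.009, 0, 0, 0, -0.025, 0, 0.039, 0.01, 0, 0, 0, 0, 0, 0.039, 0.01, 0, 0, 0, 0, 0, 0.039, 0.01, 0, 0, 0, 0, 0, 0.039, 0.01, 0, 0, 0, 0, 0, 0.039, 0.01, 0, 0, 0, 0, 0, 0.039, 0.01, 0, 0, 0, 0])

```text
clock: 1.43
position: [0.3994, 0.0674, 0.2252]
ee_rot: [-0.002, 0.749, 0.662, 0.001]
contact_force: [1.0, -1.2, 0.1]
width: -0.0003
```

```bash
python3 plan.py 0.498 0.283 0.17 82.5
```

```text
clk 1.43 p [0.3994 0.0674 0.2252] F [ 1.  -1.2  0.1] toolx yaw 82.9 q [-0.01  0.02  1.84  0.    1.29  0.11] w -0.0003
total tool [0.2259 0.0714 0.0559] [-0.001 -0.003  0.008]
[0.037, 0.012, 0.009, -0.001, -0.003, 0.008]
[0.037, 0.011, 0.009, 0.0, 0.0, 0.0]
[0.037, 0.011, 0.009, 0.0, -0.0, 0.0]
[0.037, 0.011, 0.009, 0.0, 0.0, 0.0]
[0.037, 0.011, 0.009, 0.0, 0.0, 0.0]
[0.037, 0.011, 0.009, 0.0, 0.0, 0.0]
[0.003, 0.001, 0.001, 0.0, 0.0, 0.0]
[0.0, 0.0, 0.0, 0.0, 0.0, 0.0]
```

Emit:
apply_moves(moves=[0, 0.037, 0.012, 0, 0, 0, 0.008, 0, 0.037, 0.012, 0, 0, 0, 0, 0, 0.037, 0.012, 0.005, 0, 0, 0, 0, 0.037, 0.012, 0.01, 0, 0, 0, 0, 0.037, 0.012, 0.01, 0, 0, 0, 0, 0.034, 0.01, 0.02, 0, 0, 0, 0, 0.01, 0.003, 0.01, 0, 0, 0, 0, 0, 0, 0, 0, 0, 0])

```text
clock: 2.1
position: [0.5031, 0.3042, 0.1676]
ee_rot: [-0.001, 0.748, 0.664, 0.003]
contact_force: [-0.1, -0.1, 0.1]
width: -0.0002
```

```bash
python3 plan.py 0.498 0.283 0.13 82.5
python3 - <<'E'
from rig import imaging
from seg import *
for n,b in(("top",(125,190,240,325)),("scene",(370,175,500,245))):
    d=imaging.get_image(n);cv2.imwrite(f"pics/{n}1.png",d["image"][:,:,::-1]); print(n);pads(d,b)
E
```

```text
clk 2.1 p [0.5031 0.3042 0.1676] F [-0.1 -0.1  0.1] toolx yaw 83.2 q [0.42 0.33 1.58 0.   1.22 0.54] w -0.0002
total tool [-0.0219 -0.0026  0.0375] [ 0.001 -0.006  0.011]
[-0.02, -0.002, 0.034, 0.001, -0.006, 0.011]
[-0.002, -0.0, 0.003, -0.0, 0.0, 0.0]
[0.0, 0.0, 0.0, 0.0, 0.0, -0.0]
[0.0, 0.0, 0.0, 0.0, 0.0, 0.0]
[0.0, 0.0, 0.0, 0.0, 0.0, -0.0]
[0.0, 0.0, 0.0, 0.0, 0.0, 0.0]
[0.0, 0.0, 0.0, -0.0, -0.0, -0.0]
[0.0, 0.0, 0.0, -0.0, -0.0, 0.0]
top
px [188.7 217. ] n 272 P [0.5963 0.2086 0.1109] tilt 9.7 nrm [-0.168  0.023  0.986] rect [596.6 209.1] [60.6 17.1] 82.8 std 0.0026
   ray@.113 [0.596  0.2083 0.113 ]
px [210.9 276.4] n 255 P [0.4817 0.1622 0.1125] tilt 14.8 nrm [0.03  0.254 0.967] rect [481.7 162.1] [17.3 58.9] 82.9 std 0.0024
   ray@.113 [0.4817 0.1621 0.113 ]
scene
px [399.8 203.9] n 119 P [0.4849 0.1638 0.1129] tilt 16.0 nrm [0.038 0.273 0.961] rect [481.2 164.8] [22.5 64.8] 83.5 std 0.0008
   ray@.113 [0.4853 0.1637 0.113 ]
px [386.8 233.4] n 222 P [0.4528 0.1612 0.0288] tilt 73.7 nrm [0.102 0.954 0.28 ] rect [465.2 159.6] [  3.  100.2] 82.3 std 0.0122
   ray@.113 [0.5784 0.0879 0.113 ]
px [453.6 228.8] n 143 P [0.5985 0.2098 0.112 ] tilt 12.3 nrm [-0.209  0.036  0.977] rect [595.9 212. ] [64.4 25.5] 83.9 std 0.0008
   ray@.113 [0.5999 0.2083 0.113 ]
px [456.6 241.4] n 212 P [0.6104 0.212  0.0923] tilt 46.6 nrm [-0.718  0.112  0.687] rect [610.4 203.6] [131.2   9.4] 82.4 std 0.0021
   ray@.113 [0.638  0.1883 0.113 ]
```

View pics/scene1.png

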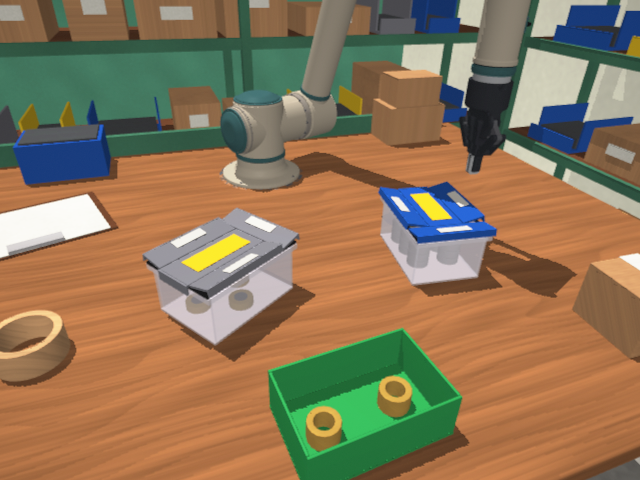

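Emit:
apply_moves(moves=[0, -0.02, -0.002, 0.01, 0, -0.006, 0.011, 0, -0.002, 0, 0.012, 0, 0, 0, 0, 0, 0, 0.012, 0, 0, 0, 0, 0, 0, 0.003, 0, 0, 0, 0, 0, 0, 0, 0, 0, 0, 0, 0, 0, 0, 0, 0, 0, 0, 0, 0, 0, 0, 0, 0, 0, 0, 0, 0, 0, 0, 0])

```text
clock: 2.87
position: [0.4974, 0.2695, 0.1404]
ee_rot: [0.004, 0.755, 0.656, 0.003]
contact_force: [0.4, 0.2, -0.7]
width: -0.0002
```

```bash
python3 plan.py 0.498 0.284 0.107 82.5 .005
```

```text
clk 2.87 p [0.4974 0.2695 0.1404] F [ 0.4  0.2 -0.7] toolx yaw 81.9 q [ 0.38  0.32  1.67 -0.01  1.14  0.52] w -0.0002
total tool [ 0.0144 -0.0018  0.0334] [ 0.011  0.001 -0.01 ]
[0.002, -0.0, 0.005, 0.011, 0.001, -0.01]
[0.002, -0.0, 0.005, 0.0, -0.0, -0.0]
[0.002, -0.0, 0.005, 0.0, -0.0, 0.0]
[0.002, -0.0, 0.005, 0.0, -0.0, 0.0]
[0.002, -0.0, 0.005, 0.0, -0.0, 0.0]
[0.002, -0.0, 0.005, 0.0, -0.0, 0.0]
[0.002, -0.0, 0.005, 0.0, -0.0, 0.0]
[0.001, -0.0, 0.001, 0.0, -0.0, 0.0]
```

Emit:
apply_moves(moves=[0, 0.006, 0, 0.004, 0.006, 0, 0, 0, 0.003, 0, 0.004, 0, 0, 0, 0, 0.002, 0, 0.003, 0, 0, 0, 0, 0, 0, 0.002, 0, 0, 0, 0, 0, 0, 0, 0, 0, 0, 0, 0, 0, 0, 0, 0, 0, 0, 0, 0, 0, 0, 0, 0, 0, 0, 0, 0, 0, 0, 0])

```text
clock: 3.53
position: [0.5, 0.2829, 0.1271]
ee_rot: [0.002, 0.755, 0.656, 0.002]
contact_force: [0.2, -0.4, 0.0]
width: -0.0001
```

```bash
python3 plan.py 0.498 0.284 0.107 82.5 .005
```

```text
clk 3.53 p [0.5    0.2829 0.1271] F [ 0.2 -0.4  0. ] toolx yaw 82.0 q [ 0.4   0.35  1.67 -0.    1.12  0.54] w -0.0001
total tool [ 0.0008 -0.0023  0.0201] [ 0.006 -0.    -0.009]
[0.0, -0.001, 0.005, 0.006, -0.0, -0.009]
[0.0, -0.001, 0.005, -0.0, 0.0, 0.0]
[0.0, -0.001, 0.005, 0.0, 0.0, -0.0]
[0.0, -0.001, 0.005, 0.0, 0.0, 0.0]
[0.0, -0.0, 0.0, 0.0, 0.0, -0.0]
[0.0, 0.0, 0.0, 0.0, 0.0, 0.0]
[0.0, 0.0, 0.0, -0.0, -0.0, -0.0]
[0.0, 0.0, 0.0, -0.0, -0.0, 0.0]
```

Emit:
apply_moves(moves=[0, 0, -0.001, 0.003, 0, 0, 0, 0, 0, 0, 0.003, 0, 0, 0, 0, 0, 0, 0.003, 0, 0, 0, 0, 0, 0, 0.002, 0, 0, 0, 0, 0, 0, 0.002, 0, 0, 0, 0, 0, 0, 0.002, 0, 0, 0, 0, 0, 0, 0.002, 0, 0, 0, 0, 0, 0, 0.001, 0, 0, 0])

```text
clock: 4.2
position: [0.4997, 0.2854, 0.1102]
ee_rot: [0.001, 0.755, 0.656, 0.005]
contact_force: [-0.7, 1.7, 4.8]
width: -0.0002
```

Emit:
apply_moves(moves=[0, -0.001, 0, 0.002, 0, 0, 0, 0, 0, 0, 0.002, 0, 0, 0, 0, 0, 0, 0.002, 0, 0, 0, 0, 0, 0, 0.002, 0, 0, 0, 0, 0, 0, 0.002, 0, 0, 0, 0, 0, 0, 0.002, 0, 0, 0, 0, 0, 0, 0.002, 0, 0, 0, 0, 0, 0, 0.002, 0, 0, 0])

```text
clock: 4.87
position: [0.5, 0.2855, 0.1069]
ee_rot: [0.002, 0.755, 0.656, 0.009]
contact_force: [-3.9, 0.4, 15.2]
width: 0.0003
```

Emit:
apply_moves(moves=[0, 0, 0, 0.003, 0, 0, 0, 0, 0, 0, 0.003, 0, 0, 0, 0, 0, 0, 0.003, 0, 0, 0, 0, 0, 0, 0.003, 0, 0, 0, 0, 0, 0, 0.003, 0, 0, 0, 0, 0, 0, 0.003, 0, 0, 0, 0, 0, 0, 0.003, 0, 0, 0, 0, 0, 0, 0.003, 0, 0, 0])

```text
clock: 5.53
position: [0.5001, 0.2856, 0.1068]
ee_rot: [0.004, 0.754, 0.656, 0.015]
contact_force: [-5.6, -0.5, 21.3]
width: 0.0
```

Hard stop reached. Lift.

Emit:
apply_moves(moves=[0, 0, 0, -0.005, 0, 0, 0, 0, 0, 0, -0.01, 0, 0, 0, 0, 0, 0, -0.012, 0, 0, 0, 0, 0, 0, -0.012, 0, 0, 0, 0, 0, 0, -0.006, 0, 0, 0, 0, 0, 0, -0.003, 0, 0, 0, 0, 0, 0, -0.001, 0, 0, 0, 0, 0, 0, 0, 0, 0, 0])

```text
clock: 6.2
position: [0.4984, 0.2809, 0.1566]
ee_rot: [0.007, 0.754, 0.657, 0.012]
contact_force: [-0.7, 0.9, 0.1]
width: 0.0002
```

```bash
python3 plan.py 0.598 0.209 0.16 172.5 .02
```

```text
clk 6.2 p [0.4984 0.2809 0.1566] F [-0.7  0.9  0.1] toolx yaw 82.1 q [ 0.4   0.31  1.65 -0.01  1.16  0.54] w 0.0002
total tool [-0.0575  0.1086 -0.0011] [ 0.027  0.014 -1.578]
[-0.009, 0.018, -0.0, 0.002, 0.001, -0.12]
[-0.011, 0.016, -0.0, 0.002, 0.001, -0.12]
[-0.013, 0.015, -0.0, 0.002, 0.001, -0.12]
[-0.015, 0.013, -0.0, 0.002, 0.001, -0.12]
[-0.016, 0.011, -0.0, 0.002, 0.001, -0.12]
[-0.018, 0.009, -0.0, 0.002, 0.001, -0.12]
[-0.003, 0.001, -0.0, 0.002, 0.001, -0.12]
[0.0, 0.0, 0.0, 0.002, 0.001, -0.12]
```

Emit:
apply_moves(moves=[0, -0.008, 0.016, 0, 0.002, 0.001, -0.12, 0, -0.01, 0.014, 0, 0.002, 0.001, -0.12, 0, -0.012, 0.013, 0, 0.002, 0.001, -0.12, 0, -0.013, 0.012, 0, 0.002, 0.001, -0.12, 0, -0.012, 0.008, 0, 0.002, 0.001, -0.12, 0, -0.008, 0.004, 0, 0.002, 0.001, -0.12, 0, -0.004, 0.001, 0, 0.002, 0.001, -0.12, 0, 0, 0, 0, 0.002, 0.001, -0.12])

```text
clock: 6.87
position: [0.5779, 0.2197, 0.1503]
ee_rot: [-0.001, 0.348, 0.938, 0.0]
contact_force: [-0.7, 0.1, -0.8]
width: -0.0001
```

```bash
python3 plan.py 0.598 0.209 0.14 172.5 .005
```

```text
clk 6.87 p [0.5779 0.2197 0.1503] F [-0.7  0.1 -0.8] toolx yaw 139.3 q [ 0.25  0.39  1.53  0.    1.22 -0.61] w -0.0001
total tool [-0.0222  0.005   0.0102] [ 0.    -0.003 -0.579]
[-0.004, 0.001, 0.002, 0.0, -0.001, -0.12]
[-0.005, 0.0, 0.002, 0.0, -0.001, -0.12]
[-0.005, -0.0, 0.002, 0.0, -0.001, -0.12]
[-0.005, -0.001, 0.002, 0.0, -0.001, -0.12]
[-0.004, -0.001, 0.002, 0.0, -0.0, -0.099]
[0.0, 0.0, 0.0, 0.0, 0.0, -0.0]
[0.0, 0.0, 0.0, 0.0, -0.0, 0.0]
[0.0, 0.0, 0.0, 0.0, 0.0, 0.0]
```

Emit:
apply_moves(moves=[0, -0.004, 0.001, 0, 0, 0, -0.12, 0, -0.005, 0, 0.002, 0, 0, -0.12, 0, -0.005, 0, 0.002, 0, 0, -0.12, 0, -0.004, -0.001, 0.002, 0, 0, -0.12, 0, -0.003, -0.001, 0.002, 0, 0, -0.07, 0, 0, 0, 0.001, 0, 0, -0.02, 0, 0, 0, 0, 0, 0, 0, 0, 0, 0, 0, 0, 0, 0])

```text
clock: 7.53
position: [0.5949, 0.2058, 0.1318]
ee_rot: [-0.008, 0.056, 0.998, -0.002]
contact_force: [-0.1, 0.5, -0.1]
width: -0.0001
```

```bash
python3 plan.py 0.598 0.209 0.125 172.5 .005
```

```text
clk 7.53 p [0.5949 0.2058 0.1318] F [-0.1  0.5 -0.1] toolx yaw 173.6 q [ 0.22  0.43  1.52  0.    1.21 -1.24] w -0.0001
total tool [-0.0029  0.0035  0.0068] [-0.005 -0.016  0.019]
[-0.002, 0.002, 0.004, -0.005, -0.016, 0.019]
[-0.001, 0.001, 0.003, 0.0, 0.0, 0.0]
[0.0, 0.0, 0.0, 0.0, 0.0, 0.0]
[0.0, 0.0, 0.0, 0.0, 0.0, 0.0]
[0.0, 0.0, 0.0, 0.0, 0.0, 0.0]
[0.0, 0.0, 0.0, 0.0, 0.0, 0.0]
[0.0, 0.0, 0.0, 0.0, 0.0, 0.0]
[0.0, 0.0, 0.0, 0.0, 0.0, 0.0]
```

Emit:
apply_moves(moves=[0, -0.001, 0.001, 0.002, 0, -0.012, 0.014, 0, -0.001, 0.001, 0.002, 0, 0, 0, 0, 0, 0, 0.003, 0, 0, 0, 0, 0, 0, 0.003, 0, 0, 0, 0, 0, 0, 0.003, 0, 0, 0, 0, 0, 0, 0.002, 0, 0, 0, 0, 0, 0, 0.002, 0, 0, 0, 0, 0, 0, 0.001, 0, 0, 0])

```text
clock: 8.2
position: [0.597, 0.208, 0.1119]
ee_rot: [-0.001, 0.064, 0.998, -0.003]
contact_force: [-0.5, 0.4, 3.6]
width: -0.0001
```

```bash
python3 plan.py 0.598 0.209 0.107 172.5 .003
```

```text
clk 8.2 p [0.597  0.208  0.1119] F [-0.5  0.4  3.6] toolx yaw 172.6 q [ 0.23  0.45  1.55 -0.01  1.15 -1.21] w -0.0001
total tool [-0.0009  0.0012  0.0049] [-0.006 -0.002  0.003]
[-0.001, 0.001, 0.003, -0.006, -0.002, 0.003]
[-0.0, 0.0, 0.002, 0.0, -0.0, -0.0]
[0.0, 0.0, 0.0, 0.0, 0.0, 0.0]
[0.0, 0.0, 0.0, 0.0, 0.0, 0.0]
[0.0, 0.0, 0.0, 0.0, 0.0, 0.0]
[0.0, 0.0, 0.0, 0.0, 0.0, 0.0]
[0.0, 0.0, 0.0, 0.0, 0.0, 0.0]
[0.0, 0.0, 0.0, 0.0, 0.0, 0.0]
```

Emit:
apply_moves(moves=[0, 0, 0, 0.002, 0, 0, 0, 0, 0, 0, 0.002, 0, 0, 0, 0, 0, 0, 0.002, 0, 0, 0, 0, 0, 0, 0.002, 0, 0, 0, 0, 0, 0, 0.002, 0, 0, 0, 0, 0, 0, 0.002, 0, 0, 0, 0, 0, 0, 0.002, 0, 0, 0, 0, 0, 0, 0.002, 0, 0, 0])

```text
clock: 8.87
position: [0.5984, 0.2078, 0.1069]
ee_rot: [0.003, 0.064, 0.998, -0.002]
contact_force: [-3.6, -1.0, 12.9]
width: -0.0002
```

Emit:
apply_moves(moves=[0, 0, 0, 0.003, 0, 0, 0, 0, 0, 0, 0.003, 0, 0, 0, 0, 0, 0, 0.003, 0, 0, 0, 0, 0, 0, 0.003, 0, 0, 0, 0, 0, 0, 0.003, 0, 0, 0, 0, 0, 0, 0.003, 0, 0, 0, 0, 0, 0, 0.003, 0, 0, 0, 0, 0, 0, 0.003, 0, 0, 0])

```text
clock: 9.53
position: [0.5984, 0.2078, 0.1069]
ee_rot: [0.009, 0.064, 0.998, -0.0]
contact_force: [-5.1, -1.5, 17.5]
width: 0.0001
```

Emit:
apply_moves(moves=[0, 0, 0, -0.005, 0, 0, 0, 0, 0, 0, -0.01, 0, 0, 0, 0, 0, 0, -0.012, 0, 0, 0, 0, 0, 0, -0.012, 0, 0, 0, 0, 0, 0, -0.006, 0, 0, 0, 0, 0, 0, -0.003, 0, 0, 0, 0, 0, 0, -0.001, 0, 0, 0, 0, 0, 0, 0, 0, 0, 0])

```text
clock: 10.2
position: [0.5959, 0.2082, 0.157]
ee_rot: [0.008, 0.064, 0.998, 0.0]
contact_force: [-0.0, 0.4, 0.1]
width: -0.0001
```

```bash
python3 plan.py 0.483 0.163 0.16 82.5 .018
```

```text
clk 10.2 p [0.5959 0.2082 0.157 ] F [-0.   0.4  0.1] toolx yaw 172.7 q [ 0.23  0.4   1.51 -0.    1.22 -1.21] w -0.0001
total tool [ 0.1061 -0.0593 -0.0047] [0.013 0.011 1.574]
[0.016, -0.009, -0.001, 0.001, 0.001, 0.12]
[0.015, -0.011, -0.001, 0.001, 0.001, 0.12]
[0.013, -0.012, -0.001, 0.001, 0.001, 0.12]
[0.012, -0.014, -0.001, 0.001, 0.001, 0.12]
[0.01, -0.015, -0.001, 0.001, 0.001, 0.12]
[0.008, -0.016, -0.001, 0.001, 0.001, 0.12]
[0.005, -0.013, -0.0, 0.001, 0.001, 0.12]
[0.0, 0.0, 0.0, 0.001, 0.001, 0.12]
```

Emit:
apply_moves(moves=[0, 0.016, -0.009, 0, 0.001, 0.001, 0.12, 0, 0.014, -0.01, 0, 0.001, 0.001, 0.12, 0, 0.013, -0.012, 0, 0.001, 0.001, 0.12, 0, 0.011, -0.013, 0, 0.001, 0.001, 0.12, 0, 0.007, -0.011, 0, 0.001, 0.001, 0.12, 0, 0.004, -0.008, 0, 0.001, 0.001, 0.12, 0, 0.001, -0.004, 0, 0.001, 0.001, 0.12, 0, 0, 0, 0, 0.001, 0.001, 0.12])

```text
clock: 10.87
position: [0.4988, 0.1708, 0.1489]
ee_rot: [-0.002, 0.534, 0.846, -0.004]
contact_force: [0.4, 0.6, -0.5]
width: -0.0
```

```bash
python3 plan.py 0.483 0.163 0.14 82.5 .005
```

```text
clk 10.87 p [0.4988 0.1708 0.1489] F [ 0.4  0.6 -0.5] toolx yaw 115.5 q [ 0.2   0.27  1.73 -0.    1.15 -0.24] w -0.0
total tool [-0.0002 -0.0175  0.0091] [-0.008  0.004  0.576]
[-0.0, -0.004, 0.002, -0.002, 0.001, 0.12]
[-0.001, -0.004, 0.002, -0.002, 0.001, 0.12]
[-0.001, -0.004, 0.002, -0.002, 0.001, 0.12]
[-0.002, -0.004, 0.002, -0.002, 0.001, 0.12]
[0.0, 0.0, 0.0, -0.001, 0.001, 0.096]
[0.0, 0.0, 0.0, 0.0, 0.0, -0.0]
[0.0, 0.0, 0.0, 0.0, 0.0, 0.0]
[0.0, 0.0, 0.0, -0.0, -0.0, -0.0]
```

Emit:
apply_moves(moves=[0, 0, -0.003, 0, -0.001, 0, 0.12, 0, -0.001, -0.003, 0.002, -0.001, 0, 0.12, 0, -0.001, -0.004, 0.002, -0.001, 0, 0.12, 0, -0.001, -0.003, 0.002, 0, 0, 0.12, 0, 0, -0.002, 0.002, 0, 0, 0.07, 0, 0, 0, 0.001, 0, 0, 0.02, 0, 0, 0, 0, 0, 0, 0, 0, 0, 0, 0, 0, 0, 0])

```text
clock: 11.53
position: [0.4796, 0.1634, 0.1342]
ee_rot: [-0.003, 0.759, 0.651, -0.008]
contact_force: [-0.3, -0.1, -0.3]
width: 0.0
```

```bash
python3 plan.py 0.483 0.163 0.125 82.5 .005
```

```text
clk 11.53 p [0.4796 0.1634 0.1342] F [-0.3 -0.1 -0.3] toolx yaw 81.2 q [ 0.19  0.26  1.79 -0.    1.11  0.35] w 0.0
total tool [0.0002 0.0036 0.0091] [-0.015  0.008 -0.023]
[0.0, 0.002, 0.005, -0.015, 0.008, -0.023]
[0.0, 0.002, 0.004, -0.0, -0.0, 0.0]
[0.0, 0.0, 0.0, -0.0, 0.0, -0.0]
[0.0, 0.0, 0.0, 0.0, 0.0, 0.0]
[0.0, 0.0, 0.0, 0.0, 0.0, -0.0]
[0.0, 0.0, 0.0, 0.0, 0.0, 0.0]
[0.0, 0.0, 0.0, 0.0, 0.0, -0.0]
[0.0, 0.0, 0.0, 0.0, 0.0, 0.0]
```

Emit:
apply_moves(moves=[0, 0, 0.001, 0.003, -0.01, 0.005, -0.015, 0, 0, 0.001, 0.003, 0, 0, 0, 0, 0, 0, 0.003, 0, 0, 0, 0, 0, 0, 0.003, 0, 0, 0, 0, 0, 0, 0.003, 0, 0, 0, 0, 0, 0, 0.002, 0, 0, 0, 0, 0, 0, 0.002, 0, 0, 0, 0, 0, 0, 0.001, 0, 0, 0])

```text
clock: 12.2
position: [0.4817, 0.162, 0.1121]
ee_rot: [0.0, 0.753, 0.658, -0.003]
contact_force: [-0.8, -1.7, 3.9]
width: 0.0001
```

```bash
python3 plan.py 0.483 0.163 0.107 82.5 .003
```

```text
clk 12.2 p [0.4817 0.162  0.1121] F [-0.8 -1.7  3.9] toolx yaw 82.3 q [ 0.19  0.28  1.82 -0.    1.04  0.33] w 0.0001
total tool [0.0012 0.0012 0.0051] [-0.004  0.005 -0.003]
[0.001, 0.001, 0.003, -0.004, 0.005, -0.003]
[0.001, 0.001, 0.002, -0.0, 0.0, 0.0]
[0.0, 0.0, 0.0, 0.0, 0.0, 0.0]
[0.0, 0.0, 0.0, 0.0, 0.0, 0.0]
[0.0, 0.0, 0.0, 0.0, 0.0, 0.0]
[0.0, 0.0, 0.0, 0.0, 0.0, 0.0]
[0.0, 0.0, 0.0, 0.0, 0.0, 0.0]
[0.0, 0.0, 0.0, 0.0, 0.0, 0.0]
```

Emit:
apply_moves(moves=[0, 0, 0, 0.002, 0, 0, 0, 0, 0, 0, 0.002, 0, 0, 0, 0, 0, 0, 0.002, 0, 0, 0, 0, 0, 0, 0.002, 0, 0, 0, 0, 0, 0, 0.002, 0, 0, 0, 0, 0, 0, 0.002, 0, 0, 0, 0, 0, 0, 0.002, 0, 0, 0, 0, 0, 0, 0.002, 0, 0, 0])

```text
clock: 12.87
position: [0.4816, 0.1605, 0.1068]
ee_rot: [0.002, 0.753, 0.658, -0.002]
contact_force: [-4.7, -2.7, 16.9]
width: -0.0
```

Emit:
apply_moves(moves=[0, 0, 0, 0.003, 0, 0, 0, 0, 0, 0, 0.003, 0, 0, 0, 0, 0, 0, 0.003, 0, 0, 0, 0, 0, 0, 0.003, 0, 0, 0, 0, 0, 0, 0.003, 0, 0, 0, 0, 0, 0, 0.003, 0, 0, 0, 0, 0, 0, 0.003, 0, 0, 0, 0, 0, 0, 0.003, 0, 0, 0])

```text
clock: 13.53
position: [0.4816, 0.1605, 0.1067]
ee_rot: [0.006, 0.752, 0.659, 0.003]
contact_force: [-6.8, -2.8, 24.2]
width: -0.0002
```

Emit:
apply_moves(moves=[0, 0, 0, -0.005, 0, 0, 0, 0, 0, 0, -0.01, 0, 0, 0, 0, 0, 0, -0.02, 0, 0, 0, 0, 0, 0, -0.03, 0, 0, 0, 0, 0, 0, -0.03, 0, 0, 0, 0, 0, 0, -0.02, 0, 0, 0, 0, 0, 0, -0.01, 0, 0, 0, 0, 0, 0, 0, 0, 0, 0])

```text
clock: 14.2
position: [0.4804, 0.1645, 0.2378]
ee_rot: [0.003, 0.753, 0.658, 0.006]
contact_force: [-0.3, 0.7, 0.9]
width: 0.0001
```

Run:
```python
from rig import imaging
from seg import *
for n,b in(("top",(125,190,240,325)),("scene",(370,175,500,245))):
    d=imaging.get_image(n);cv2.imwrite(f"pics/{n}2.png",d["image"][:,:,::-1]); print(n);pads(d,b)
    x0,y0,x1,y1=(360,150,520,300) if n=="scene" else (110,180,470,330)
    cv2.imwrite(f"pics/{n}2c.png",cv2.resize(d["image"][y0:y1,x0:x1,::-1],None,fx=2.2,fy=2.2))
```

```text
top
px [165.6 267.4] n 94 P [0.4722 0.1345 0.6396] tilt 10.8 nrm [-0.167 -0.084  0.982] rect [471.7 136. ] [ 7.6 20.9] 10.3 std 0.0012
   ray@.113 [0.4976 0.2494 0.113 ]
px [213.  276.6] n 232 P [0.4818 0.159  0.1059] tilt 4.5 nrm [0.007 0.079 0.997] rect [481.5 160.6] [17.8 58.9] 82.0 std 0.0022
   ray@.113 [0.4815 0.158  0.113 ]
scene
px [398.4 206.7] n 144 P [0.484  0.1618 0.1068] tilt 3.4 nrm [0.003 0.06  0.998] rect [480.  163.4] [22.9 66.7] 81.7 std 0.0009
   ray@.113 [0.4949 0.1552 0.113 ]
px [387.1 236.9] n 150 P [0.4566 0.1607 0.0225] tilt 66.3 nrm [0.031 0.915 0.402] rect [464.5 159.6] [ 2.7 97.9] 81.6 std 0.0077
   ray@.113 [0.5889 0.0831 0.113 ]
```

View pics/scene2c.png

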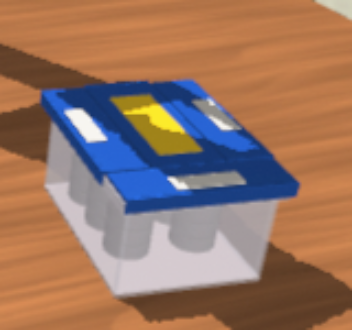

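View pics/top2c.png

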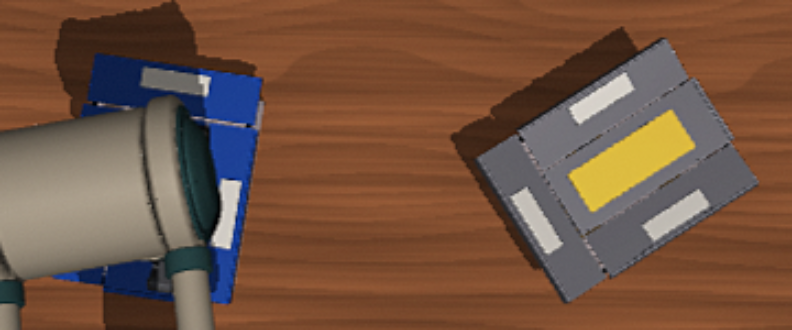

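```bash
python3 plan.py 0.34 -0.05 0.26 82.5 .036
```

```text
clk 14.3 p [0.4791 0.1641 0.2354] F [ 0.2 -0.   0.3] toolx yaw 82.3 q [0.19 0.16 1.64 0.   1.32 0.33] w 0.0001
total tool [-0.2307 -0.109  -0.0264] [ 0.009 -0.004 -0.003]
[-0.032, -0.015, -0.004, 0.009, -0.004, -0.003]
[-0.032, -0.015, -0.003, 0.0, -0.0, 0.0]
[-0.032, -0.015, -0.003, -0.0, -0.0, -0.0]
[-0.032, -0.015, -0.003, -0.0, -0.0, 0.0]
[-0.032, -0.015, -0.003, 0.0, 0.0, -0.0]
[-0.032, -0.015, -0.003, 0.0, 0.0, 0.0]
[-0.032, -0.015, -0.003, 0.0, 0.0, -0.0]
[-0.004, -0.002, -0.0, 0.0, 0.0, 0.0]
```

Emit:
apply_moves(moves=[0, -0.025, -0.012, -0.003, 0, 0, 0, 0, -0.032, -0.015, -0.003, 0, 0, 0, 0, -0.032, -0.015, -0.003, 0, 0, 0, 0, -0.032, -0.015, -0.003, 0, 0, 0, 0, -0.032, -0.015, -0.003, 0, 0, 0, 0, -0.025, -0.012, -0.003, 0, 0, 0, 0, -0.012, -0.006, 0, 0, 0, 0, 0, -0.004, -0.002, 0, 0, 0, 0])

```text
clock: 14.97
position: [0.3527, -0.019, 0.2393]
ee_rot: [-0.007, 0.751, 0.661, -0.002]
contact_force: [0.3, 0.2, -0.7]
width: 0.0003
```

Emit:
apply_moves(moves=[0, 0, 0, 0, 0, 0, 0, 0, 0, 0, 0, 0, 0, 0, 0, 0, 0, 0, 0, 0, 0, 0, 0, 0, 0, 0, 0, 0, 0, 0, 0, 0, 0, 0, 0, 0, 0, 0, 0, 0, 0, 0, 0, 0, 0, 0, 0, 0, 0, 0, 0, 0, 0, 0, 0, 0])

```text
clock: 15.63
position: [0.3536, -0.0157, 0.2359]
ee_rot: [-0.01, 0.75, 0.662, -0.003]
contact_force: [-0.3, -0.6, 0.4]
width: 0.0004
```

Run:
```python
from rig import imaging
from seg import *
for n,b in(("top",(125,190,240,325)),("scene",(370,175,500,245))):
    d=imaging.get_image(n);cv2.imwrite(f"pics/{n}3.png",d["image"][:,:,::-1]); print(n);pads(d,b)
```

```text
top
px [189.3 216.5] n 259 P [0.5978 0.2084 0.106 ] tilt 0.3 nrm [ 0.002 -0.004  1.   ] rect [597.6 208.2] [59.3 17.1] 83.1 std 0.0023
   ray@.113 [0.5969 0.2071 0.113 ]
px [147.9 267. ] n 272 P [0.4982 0.2852 0.1057] tilt 3.4 nrm [0.005 0.06  0.998] rect [498.4 285.1] [19.3 58.7] 85.1 std 0.0022
   ray@.113 [0.4978 0.2834 0.113 ]
px [212.3 276.9] n 275 P [0.4811 0.1604 0.1056] tilt 0.8 nrm [0.006 0.013 1.   ] rect [481.6 160.7] [19.1 59. ] 81.4 std 0.0024
   ray@.113 [0.4808 0.1593 0.113 ]
scene
px [457.8 201.7] n 130 P [0.5001 0.2869 0.1068] tilt 3.5 nrm [-0.004  0.061  0.998] rect [498.2 287.7] [21.1 64. ] 84.5 std 0.0007
   ray@.113 [0.5108 0.2784 0.113 ]
px [398.4 206.9] n 139 P [0.4851 0.1614 0.1068] tilt 1.6 nrm [0.004 0.028 1.   ] rect [484.1 162. ] [21.  60.9] 82.0 std 0.0008
   ray@.113 [0.4956 0.1549 0.113 ]
px [453.7 231.6] n 195 P [0.5998 0.2099 0.1068] tilt 2.6 nrm [-0.044  0.008  0.999] rect [598.9 210.4] [62.2 25.1] 79.4 std 0.0008
   ray@.113 [0.6085 0.2026 0.113 ]
px [388.  238.5] n 119 P [0.4619 0.1601 0.0217] tilt 64.8 nrm [-0.018  0.905  0.426] rect [464.5 159.6] [ 3.  97.2] 82.5 std 0.0066
   ray@.113 [0.5943 0.082  0.113 ]
```

View pics/top3.png

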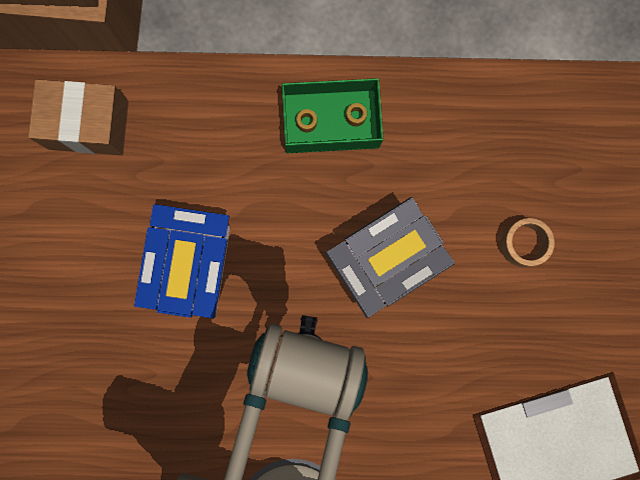

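```bash
python3 -c "
from rig import workorder,manip
print(manip.get_state()['contact_force']);print(workorder.sign_off())"
```

```text
[ 0.6203325  -0.38231364  0.11124149]
the job is handed in; nothing more can be done
None
```

I pressed down the blue lid's left, end and right edges, in that order, with the fingers shut. Each one reached its hard stop at about 107 mm, with upward force readings on the tool of 17–24 N. I then moved the arm clear and handed the job in at about 16 s.

- **Pad heights:** In the last pictures all three pads read 106.8 mm in the scene view and about 106 mm in the top view, against 111–114 mm before pressing.
- **Tilt:** The fitted tilts were 0.3–3.5°. The largest was the left pad, at 3.4° in the top view and 3.5° in the scene view. It leans outward, past level, which the hard stop rules out, so I put it down to depth noise on a small patch.
- **Rest of the scene:** The grey-lidded tub looks unmoved in the top view and I did not touch it. The tool was clear of everything, with only sensor noise on the force reading.

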